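# Close a pressure canner: draw its lid down evenly with four clamp knobs

## Robot

A 6-joint arm with a two-finger parallel gripper is mounted at the origin on a cart in front of the work surface, level with it; the furniture and walls round the work are solid. World frame = base frame: x ahead of the robot, y to its left, z up, the work surface at z = 0. Lengths are in m, angles in degrees, forces in N, time in s.
With the tool pointing down it reaches from about 0.325 to 0.775 m from the base axis. Payload 5.5 kg.
Tool frame: the origin (TCP) lies on the mounting face of the last link; the fingertips stand 182 mm ahead of it and the grasp point (between the pads) lies 163 mm ahead of it (robot.tip_reach is the distance from the TCP to the fingertips, in m); z points along the fingers, y is the line along which they close (so a half turn about z gives the same grasp; the last joint's range is limited). The gripper opens to 88 mm and grips with 3 to 60 N. Pads are 20 mm wide; open, the fingers measure 115 mm over their backs; the gripper's body (75 mm by 178 mm) begins 61 mm behind the grasp point.
Start: joints at [-67.477, 5.22, 70.514, -0, 104.267, -3.249], TCP at [0.261, -0.54, 0.405] pointing down, gripper open.
Joint ranges: [-164.24, 164.24], [-49.07, 125.15], [9.68, 141.18], [-86.29, 266.29], [3.28, 154.24], [-151.56, 151.56]. Speed limits (degrees/s): [147.25, 147.25, 172.46, 180, 180, 180].

## Interface

Orientations are given as a 3x3 rotation matrix whose columns are the frame's x, y, z axes.
In Python, from workcell import robot gives the robot as it stands.
- The arm moves only by the tool arm_command, never from a script. Its argument "moves" is a list of rows, each an object with "slide": the shift along the tool's x, y, z in cm, a list of three; "turn": the turn about the tool's z in rad; "jaw": the opening, from -1 (shut) to 1 (fully open). In form: [{"slide": [x, y, z], "turn": turn, "jaw": jaw}, ...]. A call has 1 to 12 rows; each row is the pose to reach, as a shift and turn from the pose commanded when the call began, along the tool's axes at that moment; what a row does not reach only later rows make up. A row lasts 1/8 s, in which the tool goes at most 62.5 mm and 10.7 degrees, less where a joint would pass 70% of its speed; a pose out of reach is approached as far as the arm can. A call with a gripper value outside its range is refused whole. The fingers move at their own pace and stop on an object; "squeeze" is the grip in N (left out, the last holds). Time passes only in rows, so rows that repeat a pose let the fingers close. It gives the time, the measured TCP pose, the force, the opening and the grip force at its end, in the units of the state.
- robot.get_state(): the state, without advancing time (a new reading comes with each control period).
- robot.get_image(name): name is "side" or "top" or "wrist"; returns the picture (384x512x3 uint8, blue, green, red); there is no depth.
- robot.camera_model(name): a dict with "K" (3x3 intrinsics, pixels), "pose" (4x4, takes a point from camera to world coordinates); the wrist camera has in their place "hand_eye" (4x4, takes a point from camera to tool coordinates, whose origin is the TCP and whose axes are the flange's). Camera axes: x right, y down, z forward; pixel columns grow to the right and rows downward; lengths in m; the calibration is good to about 2 mm. The wrist camera is an equidistant fisheye: a pixel r from the principal point sees the ray r / f radians off the axis. A picture is of the moment at which its call begins: read the wrist's pose just before it. camera_model takes no time and is no camera call.
- robot.close_job(): hands the job in; it is judged then, once.
Trained networks look in the newest picture that a camera, given by its name, has taken for a name from the list of things; names that differ only in an ending like _2 or _b are one class to them, and where a whole thing is asked for, a point or a joint stands for the part that bears it (a point fixed in the world has none). Each returns a list of dicts, best first, with "p" (0 to 1); they miss things now and then, are a little off and sometimes report something else, mostly with a low value. They report only what shows in the picture. A call takes as long as a camera call.
- robot.cut_out(query, camera): "mask" (384x512 bool, what is visible of it).
- robot.mark_of(query, camera): "position" ([x, y, z] in m, in the coordinates of the camera as it stood for that picture, good to about 4 mm: a listed point, or the origin of a listed thing).
The state is a dict: "time": time; "joint_positions": joint angles; "qvel": joint speeds; "effort": joint torques, N m; "tcp_pos": TCP position; "tool_rot": TCP orientation; "force": force on the tool from outside, world axes, zero at the start; "moment": the same for the moment, N m; "opening": opening from 0.0 (shut) to 1.0 (fully open); "grasp_force": force on a finger pad.
Only numpy, scipy, OpenCV 4.12 (cv2) and the standard library are available. Lean on these libraries where they do the work, as an engineer would, in place of code of your own. Each camera call takes 0.05 s, during which the arm holds its last target. There are 200 camera calls.

## Task

Close the pressure canner: its lid lies on loosely and must be drawn down flat on the rubber ring with the four clamp knobs. First turn all four just snug by feel (barely more than they take when running free), then in a second round firm them up (about 0.2 N m more than running free); go crosswise in each round, the knob across next, so that the lid stays level all the way and all four end about equally firm. Do not overtighten any knob, and leave the other things on the worktop alone.

Things in the scene. Friction and masses are not known exactly. Their poses are not given: they have to be found in the camera images.
- canner: aluminium pressure canner, heavy, immovable; pot 206 mm across, 118 mm high. Origin: centre of its underside, z up. Four upright studs with right-hand thread on a 112 mm radius circle, 45, 135, 225, 315 degrees counter-clockwise from its x axis, tips 181 mm above the worktop. Black side handles at +y and -y, out to 143 mm, up to 94 mm high
- lid: round cast aluminium lid, 208 mm across, 14 mm thick, resting loosely on the stiff rubber ring on the pot's rim. Origin: centre of its underside, about 122 mm above the worktop, z up. Four forked ears straddle the studs. Within 58 mm of its centre: ball handle, dial gauge, vent weight, up to 51 mm above its underside. It rocks if one side is pulled down more than the other
- knob_1: clamp knob on the canner's +x +y stud (45 degrees), across from knob_3: round, black, fluted, brass hub and foot. Origin: on the stud's axis at the underside of the foot, z up. Grip part 40 mm across, from 12 to 40 mm above the origin; foot 31 mm across. Clockwise from above tightens; it sinks 2.5 mm per radian (steep thread). At the start the foot is 0.85 to 1.6 mm above the ear
- knob_2: clamp knob like knob_1, on the -x +y stud (135 degrees), across from knob_4. How all four feel: running free, the thread drags at 0.34 to 0.4 N m; once the foot bears on the ear the torque climbs, by roughly 0.4 N m per radian. Snug is about 0.05 N m above free running, firm about 0.2 above it (clamping with some 70 N), 0.3 above it too tight
- knob_3: clamp knob like knob_1, on the -x -y stud (225 degrees), across from knob_1. All four have a soft rubber grip: it twists 0.33 rad per N m before the knob follows and springs back when let go, so the torque can be read at rest after a turn. They are self-locking and stay where they are left. Tightening one also loads the one across a little
- knob_4: clamp knob like knob_1, on the +x -y stud (315 degrees), across from knob_2
- jar_left: clip-top glass jar, 73x68x112 mm, left of the canner, nearer one; bystander. Origin under its centre
- jar_back: clip-top glass jar, 73x68x112 mm, left of the canner, further back; bystander. Origin under its centre
- bowl: small cream bowl, 120 mm across, 58 mm high, front left; bystander. Origin under its centre
- timer: red-topped wind-up kitchen timer, 66 mm across, 55 mm high, front right; bystander. Origin under its centre
- salt: salt shaker, 44 mm across, 90 mm high, right of the canner; bystander. Origin under its centre

How it is judged (in metres and radians):
On the way, in this order (a step that is already met when the one before it is completed fails the run):
1. all four knobs are snug, none of them firm yet (each presses on the lid with 5 to 34 N) and the lid is level within 0.0012 rad (contact force between knob_1 and lid between 5 and 34 N and contact force between knob_2 and lid between 5 and 34 N and contact force between knob_3 and lid between 5 and 34 N and contact force between knob_4 and lid between 5 and 34 N and angle between lid's own z axis and vertical below 0.0012 rad), for 0.2 s.
2. all four knobs are firm: each presses on the lid with more than 36 N (contact force between each of knob_1, knob_2, knob_3, knob_4 and lid above 36 N), for 0.2 s.
At the end, for the whole second after the job is handed in: Each of the four knobs presses on the lid with 36 to 120 N (firm, not overtight) and the lid is at rest and level within 0.0012 rad (0.25 mm across its width) (all of step 2 and contact force between each of knob_1, knob_2, knob_3, knob_4 and lid below 120 N and angle between lid's own z axis and vertical below 0.0012 rad and linear speed of lid below 0.01 m/s); the robot touches nothing.
It fails at once if a knob is overtightened: it presses on the lid with more than 120 N (contact force between any of knob_1, knob_2, knob_3, knob_4 and lid above 120 N).
It fails at once if the lid is cocked: it tilts more than 0.0017 rad (0.35 mm across its width) (angle between lid's own z axis and vertical above 0.0017 rad).
It fails at once if not crosswise: two neighbouring knobs are firm (over 55 N each) while both knobs across from them are not yet (under 40 N) ((contact force between each of knob_1, knob_2 and lid above 55 N and contact force between each of knob_3, knob_4 and lid below 40 N) or (contact force between each of knob_2, knob_3 and lid above 55 N and contact force between each of knob_4, knob_1 and lid below 40 N) or (contact force between each of knob_3, knob_4 and lid above 55 N and contact force between each of knob_1, knob_2 and lid below 40 N) or (contact force between each of knob_4, knob_1 and lid above 55 N and contact force between each of knob_2, knob_3 and lid below 40 N)).
It fails at once if another thing on the worktop is pushed more than 30 mm (distance of any of jar_left, jar_back, bowl, timer, salt from where it was at the start of the episode above 0.03 m).
It also fails if it takes over 72 s, if anything falls off the work surface, if the arm or the gripper's body presses on something with over 40 N, if the wrist force passes 120 N, or if a joint passes its speed limit or range.

## Working session

There is one attempt and no reset: what is moved stays moved. The work goes in short steps, Python scripts to look and compute and a tool call to move; the robot and the scene stay as the last step left them, time stands still between calls to the robot, and variables do not carry over. Pictures are saved under pics/ and viewed, at most 10 in all, crops included, and the job is handed in when it is done.

Besides the shell and the picture viewer there is one more tool, called after "Call:" as a command line: name --argument value ..., lists and objects as JSON in quotes. arm_command: Moves the arm, as the interface text tells. Its arguments: {"type":"object","properties":{"moves":{"type":"array","items":{"type":"object","properties":{"slide":{"type":"array","items":{"type":"number"}},"turn":{"type":"number"},"jaw":{"type":"number"}}}},"squeeze":{"type":"number"}},"required":["moves"]}

```bash
mkdir -p pics; ls
python3 - <<'E'
from workcell import robot
import cv2,numpy as np
np.set_printoptions(precision=4,suppress=True)
s=robot.get_state(); print(s)
for c in ["top","side"]:
    im=robot.get_image(c); cv2.imwrite(f"pics/{c}0.png",im)
    m=robot.camera_model(c); print(c,m)
    P=np.array(m["pose"])
    for q in ["canner","lid","knob_1"]:
        for d in robot.mark_of(q,c):
            print(q,d["p"],P[:3,:3]@np.array(d["position"])+P[:3,3])
E
```

```text
pics
{'time': 0.0, 'joint_positions': array([-67.4785,   5.2621,  70.5812,  -0.0009, 104.2655,  -3.2483]), 'qvel': array([ 0.1503, -0.0762,  0.0477, -0.0056,  0.0343,  0.0539]), 'effort': array([  0.0004, -44.6446, -40.645 ,   0.0698,   0.0293,  -0.0001]), 'tcp_pos': array([ 0.2609, -0.5404,  0.4035]), 'tool_rot': array([[ 0.9005,  0.4348, -0.0007],
       [ 0.4348, -0.9005,  0.0017],
       [ 0.0001, -0.0019, -1.    ]]), 'force': array([-0.4209, -0.0853,  0.2389]), 'moment': array([0.0108, 0.0048, 0.0132]), 'grasp_force': 0.0, 'opening': 1.0033515532611428}
top {'K': array([[360.8891,   0.    , 252.128 ],
       [  0.    , 360.8891, 193.0909],
       [  0.    ,   0.    ,   1.    ]]), 'pose': array([[-0.0168, -0.9897,  0.1422,  0.3783],
       [-0.9999,  0.0162, -0.0057,  0.0557],
       [ 0.0033, -0.1423, -0.9898,  1.2422],
       [ 0.    ,  0.    ,  0.    ,  1.    ]])}
canner 0.93 [ 0.5818 -0.0073 -0.002 ]
lid 0.7 [ 0.5957  0.3658 -0.0001]
lid 0.57 [ 0.5798 -0.0078  0.121 ]
knob_1 0.67 [0.5038 0.0739 0.1355]
knob_1 0.64 [ 0.6587 -0.0829  0.1381]
knob_1 0.53 [0.6554 0.0699 0.1367]
knob_1 0.5 [ 0.5032 -0.0901  0.1347]
side {'K': array([[488.0061,   0.    , 259.5431],
       [  0.    , 488.0061, 186.8543],
       [  0.    ,   0.    ,   1.    ]]), 'pose': array([[-0.818 , -0.3602,  0.4484, -0.1006],
       [-0.5751,  0.4984, -0.6487,  0.9857],
       [ 0.0102, -0.7885, -0.6149,  0.9747],
       [ 0.    ,  0.    ,  0.    ,  1.    ]])}
canner 0.91 [ 0.583  -0.0085  0.002 ]
canner 0.69 [ 0.3748  0.2548 -0.001 ]
canner 0.16 [ 0.5016 -0.0851  0.1394]
lid 0.84 [ 0.5859 -0.0093  0.126 ]
knob_1 0.62 [0.6601 0.0697 0.1354]
knob_1 0.49 [ 0.6608 -0.0897  0.1378]
knob_1 0.44 [0.5024 0.0732 0.1386]
knob_1 0.43 [ 0.5017 -0.088   0.1407]
knob_1 0.34 [ 0.5344 -0.2552  0.0006]
```

View pics/top0.png

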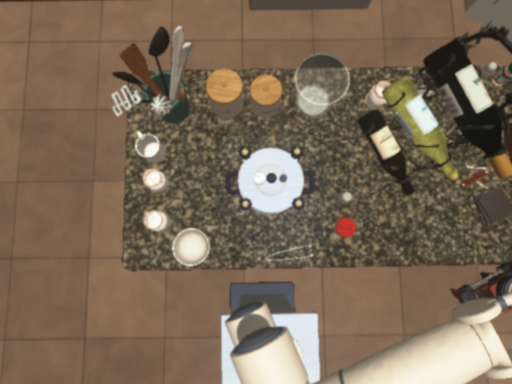

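View pics/side0.png

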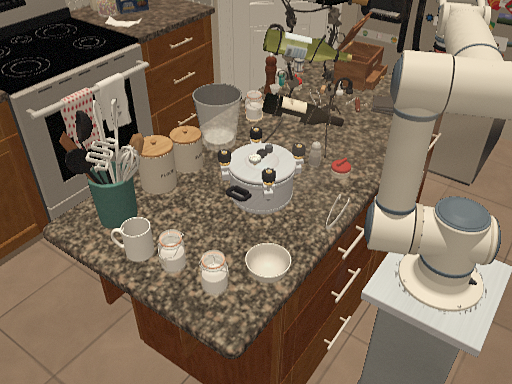

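The top view shows the canner at (270,180), with its handles left and right, so yaw is about 0. The knobs are at (245,152), (299,152), (245,204) and (299,204). Next I move over it to get a wrist view.

Call:
arm_command --moves '[{"slide": [46.4, -36.5, -1.5], "turn": -1.12, "jaw": 0.4}, {"slide": [46.4, -36.5, -1.5], "turn": -1.12, "jaw": 0.4}, {"slide": [46.4, -36.5, -1.5], "turn": -1.12, "jaw": 0.4}, {"slide": [46.4, -36.5, -1.5], "turn": -1.12, "jaw": 0.4}, {"slide": [46.4, -36.5, -1.5], "turn": -1.12, "jaw": 0.4}, {"slide": [46.4, -36.5, -1.5], "turn": -1.12, "jaw": 0.4}, {"slide": [46.4, -36.5, -1.5], "turn": -1.12, "jaw": 0.4}, {"slide": [46.4, -36.5, -1.5], "turn": -1.12, "jaw": 0.4}, {"slide": [46.4, -36.5, -1.5], "turn": -1.12, "jaw": 0.4}, {"slide": [46.4, -36.5, -1.5], "turn": -1.12, "jaw": 0.4}, {"slide": [46.4, -36.5, -1.5], "turn": -1.12, "jaw": 0.4}, {"slide": [46.4, -36.5, -1.5], "turn": -1.12, "jaw": 0.4}]' --squeeze 50

```text
time: 1.9
tcp_pos: [0.5198, -0.0105, 0.4196]
tool_rot: [[0.001, 1.0, -0.0], [1.0, -0.001, -0.001], [-0.001, -0.0, -1.0]]
force: [0.5, 0.7, 0.1]
opening: 0.7
grasp_force: 0.0
```

```bash
cat > h.py <<'E'
from workcell import robot
import cv2,numpy as np
np.set_printoptions(precision=4,suppress=True)
def st():
    s=robot.get_state(); R=s["tool_rot"]
    print("t",round(s["time"],3),"tcp",s["tcp_pos"],"yaw",round(float(np.degrees(np.arctan2(R[1,0],R[0,0]))),2),"F",s["force"],"M",s["moment"],"open",round(s["opening"],4),"g",s["grasp_force"],"j6",s["joint_positions"][5])
    return s
E
python3 - <<'E'
from h import *
s=st(); print(s["tool_rot"],s["joint_positions"])
im=robot.get_image("wrist"); cv2.imwrite("pics/w0.png",im)
m=robot.camera_model("wrist"); print(m)
H=np.array(m["hand_eye"]); 
for q in ["knob_1","canner","lid"]:
    for d in robot.mark_of(q,"wrist"):
        p=H[:3,:3]@np.array(d["position"])+H[:3,3]
        print(q,d["p"],s["tool_rot"]@p+s["tcp_pos"])
E
```

```text
t 1.9 tcp [ 0.5198 -0.0105  0.4196] yaw 89.92 F [0.5188 0.741  0.0887] M [-0.0383 -0.0364  0.0356] open 0.7001 g 0.0 j6 -4.828735382027576
[[ 0.0014  1.     -0.0003]
 [ 1.     -0.0014 -0.0005]
 [-0.0005 -0.0003 -1.    ]] [ -4.8992  -6.9112  81.0064  -0.031  105.9173  -4.8287]
{'K': array([[297.3186,   0.    , 253.3397],
       [  0.    , 297.3186, 186.9585],
       [  0.    ,   0.    ,   1.    ]]), 'hand_eye': array([[ 0.0001, -0.9648, -0.2628,  0.0727],
       [ 1.    ,  0.0004, -0.0011, -0.0005],
       [ 0.0011, -0.2628,  0.9648,  0.02  ],
       [ 0.    ,  0.    ,  0.    ,  1.    ]])}
knob_1 0.74 [0.497  0.0713 0.1363]
knob_1 0.67 [0.6586 0.0754 0.1378]
knob_1 0.66 [ 0.4967 -0.0863  0.1376]
canner 0.67 [ 0.5799 -0.0076  0.0038]
lid 0.57 [ 0.5793 -0.0053  0.1212]
```

View pics/w0.png

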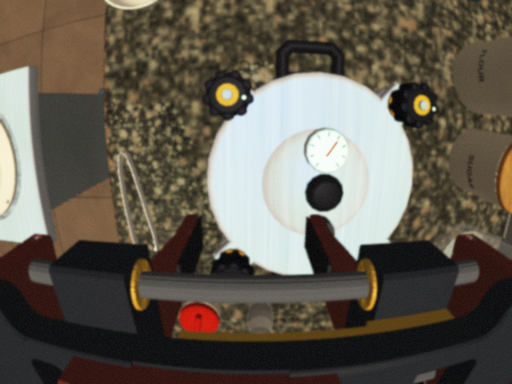

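The wrist view shows two stud tips on their brass hubs, at about (227,94) for the near-left knob and (421,105) for the far-left knob. I'll refine both by ray.

Run:
```python
from h import *
s=robot.get_state(); m=robot.camera_model("wrist"); H=np.array(m["hand_eye"]);K=m["K"]
im=cv2.imread("pics/w0.png")
R=s["tool_rot"]
def ray(u,v,z):
    d=np.array([u-K[0,2],v-K[1,2]]); r=np.hypot(*d); th=r/K[0,0]
    c=np.array([*(d/r*np.sin(th)),np.cos(th)])
    o=R@H[:3,3]+s["tcp_pos"]; w=R@(H[:3,:3]@c); return o+w*(z-o[2])/w[2]
hsv=cv2.cvtColor(im,cv2.COLOR_BGR2HSV)
for u0,v0 in [(227,94),(421,105)]:
    w=hsv[v0-18:v0+19,u0-18:u0+19].astype(int)
    k=((w[...,0]>15)&(w[...,0]<40)&(w[...,1]>120)&(w[...,2]>120)).astype(np.uint8)
    # brass ring incl. stud tip: enclosing contour
    cs,_=cv2.findContours(k,cv2.RETR_EXTERNAL,cv2.CHAIN_APPROX_NONE)
    c=max(cs,key=cv2.contourArea); (cx,cy),r=cv2.minEnclosingCircle(c)
    u,v=u0-18+cx,v0-18+cy
    print("brass",u,v,r,ray(u,v,.178),"stud",ray(u0,v0,.181))
cv2.imwrite("pics/w0c.png",cv2.resize(np.hstack([im[74:114,207:247],im[85:125,401:441]]),None,fx=9,fy=9,interpolation=cv2.INTER_CUBIC))
```

```text
brass 226.99517631530762 94.30064392089844 11.815415382385254 [0.4998 0.0721 0.178 ] stud [0.5001 0.0722 0.181 ]
brass 421.0 104.875 10.320740699768066 [0.657  0.0709 0.178 ] stud [0.6551 0.0706 0.181 ]
```

View pics/w0c.png

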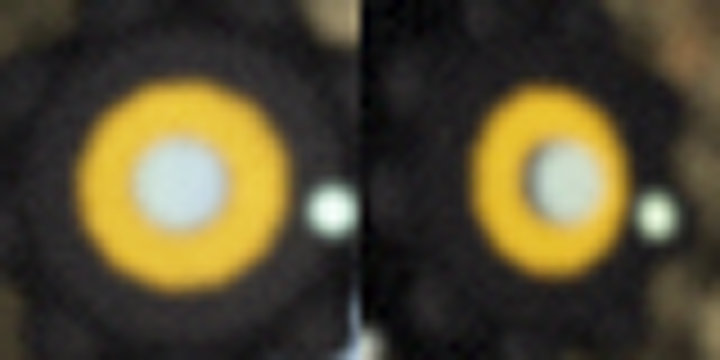

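Left crop: the stud tip is centred in the brass at (227,94). Right crop: stud at (424,105), brass centre at (421,105). The centre is therefore about (0.5795,-0.008), with knobs at ±79 mm in x and y. First grip is on knob 2, the near-left one.

Call:
arm_command --moves '[{"slide": [8.2, -2.0, 0], "turn": 0, "jaw": 0.4}, {"slide": [8.2, -2.0, 0], "turn": 0, "jaw": 0.4}, {"slide": [8.2, -2.0, 6.0], "turn": 0, "jaw": 0.4}, {"slide": [8.2, -2.0, 9.0], "turn": 0, "jaw": 0.4}, {"slide": [8.2, -2.0, 9.0], "turn": 0, "jaw": 0.4}, {"slide": [8.2, -2.0, 9.0], "turn": 0, "jaw": -1}, {"slide": [8.2, -2.0, 9.0], "turn": 0, "jaw": -1}, {"slide": [8.2, -2.0, 9.0], "turn": 0, "jaw": -1}, {"slide": [8.2, -2.0, 9.0], "turn": 0, "jaw": -1}, {"slide": [8.2, -2.0, 9.0], "turn": 0, "jaw": -1}]' --squeeze 40

```text
time: 3.35
tcp_pos: [0.5001, 0.072, 0.3317]
tool_rot: [[0.001, 1.0, 0.002], [1.0, -0.001, -0.0], [-0.0, 0.002, -1.0]]
force: [-3.8, -1.0, 6.3]
opening: 0.448
grasp_force: 40.0
```

```bash
python3 -c "
from h import *
st()"
```

```text
t 3.35 tcp [0.5001 0.072  0.3317] yaw 89.94 F [-3.7719 -1.017   6.3094] M [-0.2038  0.513  -0.0639] open 0.4485 g 40.00355064868927 j6 4.4035626121608
```

Call:
arm_command --moves '[{"slide": [0, -0.1, -0.1], "turn": 0.15, "jaw": -1}, {"slide": [0, -0.1, -0.1], "turn": 0.3, "jaw": -1}, {"slide": [0, -0.1, -0.1], "turn": 0.4, "jaw": -1}, {"slide": [0, -0.1, -0.1], "turn": 0.4, "jaw": -1}, {"slide": [0, -0.1, -0.1], "turn": 0.4, "jaw": -1}]' --squeeze 40

```text
time: 3.98
tcp_pos: [0.4998, 0.072, 0.3311]
tool_rot: [[0.388, 0.922, 0.003], [0.922, -0.388, -0.0], [0.001, 0.003, -1.0]]
force: [5.9, -0.8, -2.6]
opening: 0.451
grasp_force: 40.0
```

```bash
python3 -c "
from h import *
st()"
```

```text
t 3.975 tcp [0.4998 0.072  0.3311] yaw 67.17 F [ 5.9324 -0.7771 -2.6474] M [-0.2177 -1.0766  0.4018] open 0.4508 g 39.99474227428436 j6 27.16828549320888
```

```bash
cat >> h.py <<'E'
def tq(n=4):
    a=[]
    for i in range(n):
        s=robot.get_state(); a.append([*s["force"],*s["moment"]]); robot.get_image("top")
    a=np.array(a); s=robot.get_state(); R=s["tool_rot"]
    print("t",round(s["time"],2),"tcp",s["tcp_pos"],"yaw",round(float(np.degrees(np.arctan2(R[1,0],R[0,0]))),2),"F",a[:,:3].mean(0),"Mz",a[:,5].round(3),"mean",a[:,5].mean().round(4))
    F=a.mean(0); print("F in tool",R.T@F[:3],"open",round(s["opening"],3))
E
python3 -c "
from h import *
tq()"
```

```text
t 4.17 tcp [0.4998 0.072  0.3311] yaw 67.18 F [ 5.6892 -0.955  -2.4208] Mz [0.402 0.375 0.339 0.359] mean 0.3689
F in tool [1.3241 5.6067 2.4395] open 0.445
```

Call:
arm_command --moves '[{"slide": [0.02, 0.05, 0.02], "turn": 0.1, "jaw": -1}, {"slide": [0.02, 0.05, 0.02], "turn": 0.1, "jaw": -1}]'

```text
time: 4.42
tcp_pos: [0.5, 0.072, 0.3308]
tool_rot: [[0.478, 0.878, 0.002], [0.878, -0.478, -0.0], [0.001, 0.002, -1.0]]
force: [4.2, -1.6, -0.8]
opening: 0.449
grasp_force: 40.0
```

```bash
python3 -c "
from h import *
tq()"
```

```text
t 4.62 tcp [0.5    0.072  0.3309] yaw 61.46 F [ 4.9219 -1.7152 -0.8626] Mz [0.364 0.374 0.331 0.391] mean 0.3652
F in tool [0.8446 5.1414 0.8739] open 0.454
```

Call:
arm_command --moves '[{"slide": [0.02, 0.05, 0.025], "turn": 0.12, "jaw": -1}, {"slide": [0.02, 0.05, 0.025], "turn": 0.12, "jaw": -1}]'

```text
time: 4.88
tcp_pos: [0.5003, 0.0719, 0.3305]
tool_rot: [[0.579, 0.815, 0.001], [0.815, -0.579, -0.0], [0.0, 0.001, -1.0]]
force: [3.7, -0.6, 0.4]
opening: 0.445
grasp_force: 40.0
```

```bash
python3 -c "
from h import *
tq(6)"
```

```text
t 5.17 tcp [0.5003 0.0719 0.3305] yaw 54.49 F [ 3.7577 -1.9813  0.4318] Mz [0.397 0.359 0.336 0.34  0.37  0.406] mean 0.368
F in tool [ 0.57    4.21   -0.4279] open 0.452
```

Call:
arm_command --moves '[{"slide": [0.02, 0.05, 0.025], "turn": 0.12, "jaw": -1}, {"slide": [0.02, 0.05, 0.025], "turn": 0.12, "jaw": -1}]'

```text
time: 5.42
tcp_pos: [0.5006, 0.0719, 0.3303]
tool_rot: [[0.674, 0.739, -0.0], [0.739, -0.674, -0.0], [-0.0, -0.0, -1.0]]
force: [1.4, -1.6, 2.0]
opening: 0.451
grasp_force: 40.0
```

```bash
python3 -c "
from h import *
tq(6)"
```

```text
t 5.72 tcp [0.5006 0.0719 0.3302] yaw 47.6 F [ 0.9403 -2.2306  3.2666] Mz [0.45  0.352 0.393 0.386 0.385 0.403] mean 0.3949
F in tool [-1.0136  2.1982 -3.2666] open 0.449
```

Knob 2 just touches, at about +0.03 N m. I'll nudge it a little, release, and cross to knob 4.

Call:
arm_command --moves '[{"slide": [0, 0.01, 0.01], "turn": 0.04, "jaw": -1}, {"slide": [0, 0.01, 0.01], "turn": 0.04, "jaw": -1}, {"slide": [0, 0, 0], "turn": 0.04, "jaw": 0.4}, {"slide": [0, 0, 0], "turn": 0.04, "jaw": 0.4}, {"slide": [0, 0, -5], "turn": 0.04, "jaw": 0.4}, {"slide": [0, 0, -5], "turn": 0.0, "jaw": 0.4}, {"slide": [-1.0, 22.4, -5], "turn": -0.74, "jaw": 0.4}, {"slide": [-1.0, 22.4, -5], "turn": -0.74, "jaw": 0.4}, {"slide": [-1.0, 22.4, -5], "turn": -0.74, "jaw": 0.4}, {"slide": [-1.0, 22.4, -5], "turn": -0.74, "jaw": 0.4}, {"slide": [-1.0, 22.4, -5], "turn": -0.74, "jaw": 0.4}, {"slide": [-1.0, 22.4, -5], "turn": -0.74, "jaw": 0.4}]'

```text
time: 7.22
tcp_pos: [0.659, -0.0861, 0.3793]
tool_rot: [[0.003, 1.0, -0.001], [1.0, -0.003, 0.001], [0.001, -0.001, -1.0]]
force: [0.3, 0.4, 0.4]
opening: 0.698
grasp_force: 0.0
```

```bash
python3 -c "
from h import *
tq(3)"
```

```text
t 7.38 tcp [ 0.6586 -0.0855  0.3807] yaw 89.96 F [ 0.1139  0.009  -0.2446] Mz [ 0.01  -0.025 -0.031] mean -0.0154
F in tool [0.0091 0.1137 0.2447] open 0.702
```

Call:
arm_command --moves '[{"slide": [-0.1, 0, 4.9], "turn": 0, "jaw": 0.4}, {"slide": [-0.1, 0, 4.9], "turn": 0, "jaw": 0.4}, {"slide": [-0.1, 0, 4.9], "turn": 0, "jaw": -1}, {"slide": [-0.1, 0, 4.9], "turn": 0, "jaw": -1}, {"slide": [-0.1, 0, 4.9], "turn": 0, "jaw": -1}, {"slide": [-0.1, 0, 4.9], "turn": 0, "jaw": -1}, {"slide": [-0.1, 0, 4.92], "turn": 0.15, "jaw": -1}, {"slide": [-0.1, 0, 4.95], "turn": 0.3, "jaw": -1}, {"slide": [-0.1, 0, 5.0], "turn": 0.4, "jaw": -1}, {"slide": [-0.1, 0, 5.0], "turn": 0.4, "jaw": -1}, {"slide": [-0.1, 0, 5.0], "turn": 0.4, "jaw": -1}]'

```text
time: 8.75
tcp_pos: [0.6582, -0.0876, 0.3332]
tool_rot: [[0.39, 0.921, -0.001], [0.921, -0.39, -0.0], [-0.001, -0.001, -1.0]]
force: [-9.3, 0.6, 7.2]
opening: 0.451
grasp_force: 40.0
```

```bash
python3 -c "
from h import *
tq(6)"
```

```text
t 9.05 tcp [ 0.6582 -0.0876  0.3332] yaw 67.04 F [-9.4697  0.7622  6.9959] Mz [0.343 0.329 0.326 0.402 0.339 0.347] mean 0.3478
F in tool [-2.9967 -9.0209 -6.9886] open 0.447
```

Call:
arm_command --moves '[{"slide": [-0.03, -0.08, -0.1], "turn": 0.12, "jaw": -1}, {"slide": [-0.03, -0.08, -0.1], "turn": 0.12, "jaw": -1}]'

```text
time: 9.3
tcp_pos: [0.6579, -0.0876, 0.3329]
tool_rot: [[0.497, 0.868, 0.0], [0.868, -0.497, -0.0], [-0.0, 0.0, -1.0]]
force: [-6.1, -0.5, 3.7]
opening: 0.45
grasp_force: 40.0
```

```bash
python3 -c "
from h import *
tq(6)"
```

```text
t 9.6 tcp [ 0.658  -0.0876  0.3329] yaw 60.3 F [-5.9815  0.3066  4.2133] Mz [0.338 0.382 0.371 0.35  0.386 0.36 ] mean 0.3646
F in tool [-2.6977 -5.3463 -4.2147] open 0.448
```

Call:
arm_command --moves '[{"slide": [-0.03, -0.05, -0.03], "turn": 0.1, "jaw": -1}, {"slide": [-0.03, -0.05, -0.03], "turn": 0.1, "jaw": -1}]'

```text
time: 9.85
tcp_pos: [0.6577, -0.0876, 0.3327]
tool_rot: [[0.58, 0.815, 0.001], [0.815, -0.58, -0.0], [0.0, 0.001, -1.0]]
force: [-3.1, 1.0, 3.9]
opening: 0.449
grasp_force: 40.0
```

```bash
python3 -c "
from h import *
tq(8)"
```

```text
t 10.25 tcp [ 0.6577 -0.0876  0.3327] yaw 54.55 F [-3.9241  0.461   5.2669] Mz [0.287 0.361 0.333 0.369 0.303 0.344 0.38  0.318] mean 0.3368
F in tool [-1.8975 -3.4576 -5.2722] open 0.448
```

Call:
arm_command --moves '[{"slide": [-0.02, -0.04, 0], "turn": 0.12, "jaw": -1}, {"slide": [-0.02, -0.04, 0], "turn": 0.12, "jaw": -1}]'

```text
time: 10.5
tcp_pos: [0.6575, -0.0876, 0.3324]
tool_rot: [[0.673, 0.74, 0.002], [0.74, -0.673, -0.0], [0.001, 0.002, -1.0]]
force: [-1.7, 0.5, 5.5]
opening: 0.451
grasp_force: 40.0
```

```bash
python3 -c "
from h import *
tq(8)"
```

```text
t 10.9 tcp [ 0.6575 -0.0876  0.3324] yaw 47.78 F [-1.8804 -0.2915  5.41  ] Mz [0.299 0.374 0.377 0.345 0.314 0.381 0.333 0.336] mean 0.3449
F in tool [-1.4737 -1.1872 -5.4137] open 0.45
```

Call:
arm_command --moves '[{"slide": [-0.01, -0.01, 0], "turn": 0.13, "jaw": -1}, {"slide": [-0.01, -0.01, 0], "turn": 0.13, "jaw": -1}]'

```text
time: 11.15
tcp_pos: [0.6574, -0.0876, 0.3321]
tool_rot: [[0.762, 0.647, 0.002], [0.647, -0.762, -0.0], [0.001, 0.002, -1.0]]
force: [-0.5, -0.8, 5.8]
opening: 0.451
grasp_force: 40.0
```

```bash
python3 -c "
from h import *
tq(8)"
```

```text
t 11.55 tcp [ 0.6574 -0.0876  0.3321] yaw 40.41 F [-0.5397 -0.0991  5.2155] Mz [0.4   0.38  0.391 0.381 0.383 0.395 0.401 0.382] mean 0.3891
F in tool [-0.4681 -0.2659 -5.2166] open 0.45
```

Call:
arm_command --moves '[{"slide": [0, 0, 0], "turn": 0, "jaw": 0.4}, {"slide": [0, 0, 0], "turn": 0, "jaw": 0.4}, {"slide": [0, 0, -5], "turn": 0, "jaw": 0.4}, {"slide": [0, 0, -5], "turn": -0.1, "jaw": 0.4}, {"slide": [10.35, -12.0, -5], "turn": -0.86, "jaw": 0.4}, {"slide": [10.35, -12.0, -5], "turn": -0.86, "jaw": 0.4}, {"slide": [10.35, -12.0, -5], "turn": -0.86, "jaw": 0.4}, {"slide": [10.35, -12.0, -5], "turn": -0.86, "jaw": 0.4}, {"slide": [10.35, -12.0, -5], "turn": -0.86, "jaw": 0.4}, {"slide": [10.35, -12.0, -5], "turn": -0.86, "jaw": 0.4}]'

```text
time: 12.8
tcp_pos: [0.6592, 0.0704, 0.3808]
tool_rot: [[0.015, 1.0, -0.001], [1.0, -0.015, -0.0], [-0.0, -0.001, -1.0]]
force: [-0.4, 0.7, -0.4]
opening: 0.704
grasp_force: 0.0
```

```bash
python3 -c "
from h import *
tq(3)"
```

```text
t 12.95 tcp [0.6592 0.0702 0.3812] yaw 89.23 F [ 0.2287  0.148  -0.1894] Mz [-0.028 -0.02  -0.03 ] mean -0.0259
F in tool [0.1511 0.2267 0.1894] open 0.699
```

Call:
arm_command --moves '[{"slide": [0.05, -0.04, 4.9], "turn": 0, "jaw": 0.4}, {"slide": [0.05, -0.04, 4.9], "turn": 0, "jaw": 0.4}, {"slide": [0.05, -0.04, 4.9], "turn": 0, "jaw": -1}, {"slide": [0.05, -0.04, 4.9], "turn": 0, "jaw": -1}, {"slide": [0.05, -0.04, 4.9], "turn": 0, "jaw": -1}, {"slide": [0.05, -0.04, 4.9], "turn": 0, "jaw": -1}, {"slide": [0.05, -0.04, 4.9], "turn": 0.15, "jaw": -1}, {"slide": [0.05, -0.04, 4.9], "turn": 0.3, "jaw": -1}, {"slide": [0.05, -0.04, 4.9], "turn": 0.45, "jaw": -1}, {"slide": [0.05, -0.04, 4.9], "turn": 0.45, "jaw": -1}, {"slide": [0.05, -0.04, 4.9], "turn": 0.45, "jaw": -1}]'

```text
time: 14.32
tcp_pos: [0.6587, 0.0713, 0.3341]
tool_rot: [[0.441, 0.897, 0.002], [0.897, -0.441, -0.0], [0.001, 0.002, -1.0]]
force: [-2.2, -1.1, 5.7]
opening: 0.451
grasp_force: 40.0
```

```bash
python3 -c "
from h import *
tq(8)"
```

```text
t 14.72 tcp [0.6587 0.0713 0.3341] yaw 63.8 F [-2.3072 -0.9692  5.8171] Mz [0.339 0.348 0.311 0.323 0.247 0.347 0.35  0.309] mean 0.3217
F in tool [-1.8829 -1.6305 -5.8222] open 0.447
```

Call:
arm_command --moves '[{"slide": [0, -0.02, -0.05], "turn": 0.12, "jaw": -1}, {"slide": [0, -0.02, -0.05], "turn": 0.12, "jaw": -1}]'

```text
time: 14.98
tcp_pos: [0.6587, 0.0713, 0.3338]
tool_rot: [[0.546, 0.838, 0.002], [0.838, -0.546, -0.0], [0.001, 0.002, -1.0]]
force: [0.0, -1.6, 4.8]
opening: 0.445
grasp_force: 40.0
```

```bash
python3 -c "
from h import *
tq(8)"
```

```text
t 15.38 tcp [0.6587 0.0713 0.3338] yaw 56.89 F [-0.1194 -1.37    5.3953] Mz [0.389 0.416 0.35  0.28  0.355 0.4   0.371 0.354] mean 0.3645
F in tool [-1.2069  0.6588 -5.3953] open 0.45
```

Call:
arm_command --moves '[{"slide": [0, 0, 0], "turn": 0.05, "jaw": -1}, {"slide": [0, 0, 0], "turn": 0.05, "jaw": -1}]'

```text
time: 15.62
tcp_pos: [0.6587, 0.0713, 0.3337]
tool_rot: [[0.588, 0.809, 0.002], [0.809, -0.588, -0.0], [0.001, 0.002, -1.0]]
force: [0.1, -2.7, 4.5]
opening: 0.447
grasp_force: 40.0
```

```bash
python3 -c "
from h import *
tq(10)"
```

```text
t 16.12 tcp [0.6587 0.0713 0.3337] yaw 54.02 F [ 0.3161 -1.8825  5.3385] Mz [0.277 0.357 0.324 0.372 0.371 0.314 0.338 0.378 0.364 0.358] mean 0.3453
F in tool [-1.332   1.3716 -5.3375] open 0.45
```

Call:
arm_command --moves '[{"slide": [0, 0.01, 0], "turn": 0.1, "jaw": -1}, {"slide": [0, 0.01, 0], "turn": 0.1, "jaw": -1}]'

```text
time: 16.38
tcp_pos: [0.6588, 0.0713, 0.3334]
tool_rot: [[0.665, 0.746, 0.002], [0.746, -0.665, -0.0], [0.001, 0.002, -1.0]]
force: [1.0, -2.0, 6.0]
opening: 0.448
grasp_force: 40.0
```

```bash
python3 -c "
from h import *
tq(10)"
```

```text
t 16.88 tcp [0.6588 0.0713 0.3335] yaw 48.36 F [ 0.9279 -1.7108  5.4695] Mz [0.388 0.38  0.354 0.35  0.374 0.377 0.368 0.37  0.374 0.427] mean 0.3762
F in tool [-0.6563  1.8386 -5.4674] open 0.452
```

Call:
arm_command --moves '[{"slide": [0, 0, 0], "turn": 0.03, "jaw": -1}, {"slide": [0, 0, 0], "turn": 0.03, "jaw": -1}, {"slide": [0, 0, 0], "turn": 0.03, "jaw": 0.4}, {"slide": [0, 0, 0], "turn": 0.03, "jaw": 0.4}, {"slide": [0, 0, -5], "turn": 0.03, "jaw": 0.4}, {"slide": [0, 0, -5], "turn": 0.0, "jaw": 0.4}, {"slide": [-22.4, -1.4, -5], "turn": -0.73, "jaw": 0.4}, {"slide": [-22.4, -1.4, -5], "turn": -0.73, "jaw": 0.4}, {"slide": [-22.4, -1.4, -5], "turn": -0.73, "jaw": 0.4}, {"slide": [-22.4, -1.4, -5], "turn": -0.73, "jaw": 0.4}, {"slide": [-22.4, -1.4, -5], "turn": -0.73, "jaw": 0.4}, {"slide": [-22.4, -1.4, -5], "turn": -0.73, "jaw": 0.4}]'

```text
time: 18.38
tcp_pos: [0.499, -0.0857, 0.3821]
tool_rot: [[0.003, 1.0, -0.0], [1.0, -0.003, 0.001], [0.001, -0.0, -1.0]]
force: [0.6, -0.9, 0.8]
opening: 0.703
grasp_force: 0.0
```

```bash
python3 -c "
from h import *
tq(4)"
```

```text
t 18.57 tcp [ 0.4993 -0.0852  0.3822] yaw 89.99 F [ 0.1603 -0.4275  0.3959] Mz [ 0.02  -0.007  0.016 -0.044] mean -0.0037
F in tool [-0.4273  0.16   -0.3962] open 0.7
```

Call:
arm_command --moves '[{"slide": [-0.15, 0, 4.9], "turn": 0, "jaw": 0.4}, {"slide": [-0.15, 0, 4.9], "turn": 0, "jaw": 0.4}, {"slide": [-0.15, 0, 4.9], "turn": 0, "jaw": 0.2}, {"slide": [-0.15, 0, 4.9], "turn": 0, "jaw": -1}, {"slide": [-0.15, 0, 4.9], "turn": 0, "jaw": -1}, {"slide": [-0.15, 0, 4.9], "turn": 0, "jaw": -1}, {"slide": [-0.15, 0, 4.9], "turn": 0.15, "jaw": -1}, {"slide": [-0.15, 0, 4.9], "turn": 0.3, "jaw": -1}, {"slide": [-0.15, 0, 4.95], "turn": 0.45, "jaw": -1}, {"slide": [-0.15, 0, 4.95], "turn": 0.45, "jaw": -1}, {"slide": [-0.15, 0, 4.95], "turn": 0.45, "jaw": -1}]'

```text
time: 19.95
tcp_pos: [0.4987, -0.0875, 0.3348]
tool_rot: [[0.435, 0.9, 0.002], [0.9, -0.435, -0.0], [0.001, 0.002, -1.0]]
force: [-0.6, -0.4, 4.9]
opening: 0.447
grasp_force: 40.0
```

```bash
python3 -c "
from h import *
tq(10)"
```

```text
t 20.45 tcp [ 0.4987 -0.0875  0.3348] yaw 64.2 F [-0.8231  0.4452  5.2559] Mz [0.347 0.35  0.34  0.336 0.314 0.37  0.352 0.342 0.38  0.296] mean 0.3426
F in tool [ 0.0455 -0.923  -5.258 ] open 0.447
```

Call:
arm_command --moves '[{"slide": [0, 0, 0], "turn": 0.12, "jaw": -1}, {"slide": [0, 0, 0], "turn": 0.12, "jaw": -1}]'

```text
time: 20.7
tcp_pos: [0.4987, -0.0874, 0.3346]
tool_rot: [[0.539, 0.842, 0.002], [0.842, -0.539, -0.0], [0.001, 0.002, -1.0]]
force: [-0.4, 0.6, 5.2]
opening: 0.447
grasp_force: 40.0
```

```bash
python3 -c "
from h import *
tq(10)"
```

```text
t 21.2 tcp [ 0.4987 -0.0874  0.3346] yaw 57.45 F [-0.5961  0.6106  5.8242] Mz [0.359 0.38  0.303 0.336 0.357 0.356 0.374 0.385 0.387 0.342] mean 0.3578
F in tool [ 0.1982 -0.821  -5.8254] open 0.45
```

Call:
arm_command --moves '[{"slide": [0, 0, 0], "turn": 0.07, "jaw": -1}, {"slide": [0, 0, 0], "turn": 0.07, "jaw": -1}]'

```text
time: 21.45
tcp_pos: [0.4986, -0.0874, 0.3344]
tool_rot: [[0.596, 0.803, 0.002], [0.803, -0.596, -0.0], [0.001, 0.001, -1.0]]
force: [-0.9, -0.5, 5.3]
opening: 0.445
grasp_force: 40.0
```

```bash
python3 -c "
from h import *
tq(10)"
```

```text
t 21.95 tcp [ 0.4986 -0.0874  0.3344] yaw 53.44 F [-0.8575  0.8722  5.4756] Mz [0.379 0.363 0.346 0.375 0.344 0.425 0.36  0.404 0.378 0.342] mean 0.3716
F in tool [ 0.1938 -1.2005 -5.4772] open 0.45
```

```bash
cat >> h.py <<'E'
def q():
    s=robot.get_state(); R=s["tool_rot"]
    print("t",round(s["time"],2),"tcp",s["tcp_pos"],"yaw",round(float(np.degrees(np.arctan2(R[1,0],R[0,0]))),2),"F",s["force"],"Mz",s["moment"][2].round(3),"eff",s["effort"],"open",round(s["opening"],3))
E
python3 -c "
from h import *
q()"
```

```text
t 21.95 tcp [ 0.4986 -0.0874  0.3344] yaw 53.44 F [-1.155   1.1463  5.6921] Mz 0.31 eff [ -0.5643 -30.8276 -38.0566  -0.0747  -0.3676   0.36  ] open 0.45
```

Call:
arm_command --moves '[{"slide": [0, 0, 0], "turn": 0.05, "jaw": -1}, {"slide": [0, 0, 0], "turn": 0.05, "jaw": -1}]'

```text
time: 22.2
tcp_pos: [0.4986, -0.0874, 0.3343]
tool_rot: [[0.635, 0.772, 0.001], [0.772, -0.635, -0.0], [0.001, 0.001, -1.0]]
force: [-1.4, 0.8, 6.2]
opening: 0.45
grasp_force: 40.0
```

```bash
python3 -c "
from h import *
q();robot.get_image('top');q();robot.get_image('top');q()"
```

```text
t 22.2 tcp [ 0.4986 -0.0874  0.3343] yaw 50.55 F [-1.3798  0.7807  6.1814] Mz 0.363 eff [ -0.6137 -30.8482 -38.0907  -0.1017  -0.3822   0.5769] open 0.45
t 22.25 tcp [ 0.4986 -0.0874  0.3343] yaw 50.57 F [-0.8459  0.444   5.5193] Mz 0.37 eff [ -0.6118 -30.848  -38.0903  -0.1017  -0.3832   0.4198] open 0.452
t 22.3 tcp [ 0.4986 -0.0874  0.3343] yaw 50.58 F [-0.6568  0.703   4.1369] Mz 0.364 eff [ -0.6117 -30.8468 -38.0908  -0.1026  -0.3838   0.3765] open 0.449
```

Call:
arm_command --moves '[{"slide": [0, 0, 0], "turn": 0, "jaw": -1}, {"slide": [0, 0, 0], "turn": 0, "jaw": -1}]'

```text
time: 22.55
tcp_pos: [0.4986, -0.0874, 0.3343]
tool_rot: [[0.635, 0.772, 0.001], [0.772, -0.635, -0.0], [0.001, 0.001, -1.0]]
force: [-1.4, 0.4, 4.8]
opening: 0.45
grasp_force: 40.0
```

```bash
python3 -c "
from h import *
q();robot.get_image('top');q()"
```

```text
t 22.55 tcp [ 0.4986 -0.0874  0.3343] yaw 50.58 F [-1.4227  0.4305  4.8318] Mz 0.459 eff [ -0.6124 -30.8462 -38.0908  -0.1025  -0.384    0.3645] open 0.45
t 22.6 tcp [ 0.4986 -0.0874  0.3343] yaw 50.58 F [-0.9439  0.4766  5.311 ] Mz 0.36 eff [ -0.6126 -30.8466 -38.0909  -0.1026  -0.3841   0.3645] open 0.445
```

Call:
arm_command --moves '[{"slide": [0, 0, 0], "turn": 0.08, "jaw": -1}, {"slide": [0, 0, 0], "turn": 0.08, "jaw": -1}, {"slide": [0, 0, 0], "turn": 0.08, "jaw": -1}, {"slide": [0, 0, 0], "turn": 0.08, "jaw": -1}, {"slide": [0, 0, 0], "turn": 0.08, "jaw": -1}]'

```text
time: 23.22
tcp_pos: [0.4986, -0.0874, 0.3341]
tool_rot: [[0.694, 0.72, 0.001], [0.72, -0.694, -0.0], [0.001, 0.001, -1.0]]
force: [-0.9, 0.6, 5.4]
opening: 0.449
grasp_force: 40.0
```

```bash
python3 -c "
from h import *
q()"
```

```text
t 23.23 tcp [ 0.4986 -0.0874  0.3341] yaw 46.04 F [-0.8558  0.6061  5.4209] Mz 0.34 eff [ -0.7102 -30.8445 -38.115   -0.1692  -0.4161   0.3572] open 0.449
```

Call:
arm_command --moves '[{"slide": [0, 0, 0], "turn": 0.1, "jaw": -1}, {"slide": [0, 0, 0], "turn": 0.1, "jaw": -1}, {"slide": [0, 0, 0], "turn": 0.1, "jaw": -1}, {"slide": [0, 0, 0], "turn": 0.1, "jaw": -1}, {"slide": [0, 0, 0], "turn": 0.1, "jaw": -1}]'

```text
time: 23.85
tcp_pos: [0.4986, -0.0874, 0.3339]
tool_rot: [[0.762, 0.648, 0.001], [0.648, -0.762, 0.0], [0.001, 0.0, -1.0]]
force: [-1.1, 1.1, 5.1]
opening: 0.448
grasp_force: 40.0
```

```bash
python3 -c "
from h import *
q()"
```

```text
t 23.85 tcp [ 0.4986 -0.0874  0.3339] yaw 40.37 F [-1.1409  1.0705  5.138 ] Mz 0.392 eff [ -0.8674 -30.9133 -38.2293  -0.2649  -0.4609   0.3722] open 0.448
```

Call:
arm_command --moves '[{"slide": [0, 0, 0], "turn": 0.08, "jaw": -1}, {"slide": [0, 0, 0], "turn": 0.08, "jaw": -1}, {"slide": [0, 0, 0], "turn": 0.08, "jaw": -1}, {"slide": [0, 0, 0], "turn": 0.08, "jaw": -1}, {"slide": [0, 0, 0], "turn": 0.08, "jaw": -1}]'

```text
time: 24.48
tcp_pos: [0.4986, -0.0874, 0.3337]
tool_rot: [[0.811, 0.585, 0.001], [0.585, -0.811, 0.0], [0.001, 0.0, -1.0]]
force: [-2.2, 1.1, 4.1]
opening: 0.446
grasp_force: 40.0
```

```bash
python3 -c "
from h import *
q()"
```

```text
t 24.48 tcp [ 0.4986 -0.0874  0.3337] yaw 35.81 F [-2.1511  1.0836  4.1127] Mz 0.402 eff [ -1.0311 -30.9607 -38.3258  -0.3568  -0.5084   0.404 ] open 0.446
```

Call:
arm_command --moves '[{"slide": [0, 0, 0], "turn": 0, "jaw": 0.4}, {"slide": [0, 0, 0], "turn": 0, "jaw": 0.4}, {"slide": [0, 0, -5], "turn": 0, "jaw": 0.4}, {"slide": [0, 0, -5], "turn": -0.1, "jaw": 0.4}, {"slide": [9.5, -12.8, -5], "turn": -0.6, "jaw": 0.4}, {"slide": [9.5, -12.8, -5], "turn": -0.6, "jaw": 0.4}, {"slide": [9.5, -12.8, -5], "turn": -0.6, "jaw": 0.4}, {"slide": [9.5, -12.8, -5], "turn": -0.6, "jaw": 0.4}, {"slide": [9.5, -12.8, -5], "turn": -0.6, "jaw": 0.4}, {"slide": [9.5, -12.8, -5], "turn": -0.6, "jaw": 0.4}]'

```text
time: 25.72
tcp_pos: [0.5017, 0.0707, 0.3831]
tool_rot: [[0.346, 0.938, -0.0], [0.938, -0.346, -0.0], [-0.0, -0.0, -1.0]]
force: [0.1, 0.3, -0.2]
opening: 0.701
grasp_force: 0.0
```

```bash
python3 -c "
from h import *
q()"
```

```text
t 25.73 tcp [0.5017 0.0707 0.3831] yaw 69.76 F [ 0.0815  0.2602 -0.2337] Mz -0.042 eff [  0.3628 -33.616  -40.7284   0.0876  -0.015   -0.    ] open 0.701
```

Call:
arm_command --moves '[{"slide": [0.08, -0.14, 5.1], "turn": 0, "jaw": 0.4}, {"slide": [0.08, -0.14, 5.1], "turn": 0, "jaw": 0.4}, {"slide": [0.08, -0.14, 5.1], "turn": 0, "jaw": 0.2}, {"slide": [0.08, -0.14, 5.1], "turn": 0, "jaw": -1}, {"slide": [0.08, -0.14, 5.1], "turn": 0, "jaw": -1}, {"slide": [0.08, -0.14, 5.1], "turn": 0, "jaw": -1}, {"slide": [0.08, -0.14, 5.1], "turn": 0.1, "jaw": -1}, {"slide": [0.08, -0.14, 5.1], "turn": 0.15, "jaw": -1}, {"slide": [0.08, -0.14, 5.1], "turn": 0.15, "jaw": -1}, {"slide": [0.08, -0.14, 5.1], "turn": 0.15, "jaw": -1}, {"slide": [0.08, -0.14, 5.1], "turn": 0.15, "jaw": -1}, {"slide": [0.08, -0.14, 5.1], "turn": 0.15, "jaw": -1}]'

```text
time: 27.22
tcp_pos: [0.5006, 0.0732, 0.3345]
tool_rot: [[0.48, 0.878, 0.003], [0.878, -0.48, -0.0], [0.001, 0.003, -1.0]]
force: [-1.7, -1.1, 5.7]
opening: 0.45
grasp_force: 40.0
```

```bash
python3 -c "
from h import *
q();robot.get_image('top');q()"
```

```text
t 27.23 tcp [0.5006 0.0732 0.3345] yaw 61.34 F [-1.656  -1.0714  5.6716] Mz 0.416 eff [ -0.283  -30.6012 -38.2357   0.1532  -0.7496   0.4048] open 0.45
t 27.27 tcp [0.5006 0.0732 0.3345] yaw 61.35 F [-1.6269 -0.7317  5.6097] Mz 0.389 eff [ -0.2844 -30.6001 -38.2359   0.1531  -0.7495   0.4048] open 0.449
```

Call:
arm_command --moves '[{"slide": [0, 0, 0], "turn": 0, "jaw": 0.4}, {"slide": [0, 0, 0], "turn": 0, "jaw": 0.4}, {"slide": [0, 0, -5], "turn": 0, "jaw": 0.4}, {"slide": [0, 0, -5], "turn": -0.1, "jaw": 0.4}, {"slide": [-6.5, 21.4, -5], "turn": -0.24, "jaw": 0.4}, {"slide": [-6.5, 21.4, -5], "turn": -0.24, "jaw": 0.4}, {"slide": [-6.5, 21.4, -5], "turn": -0.24, "jaw": 0.4}, {"slide": [-6.5, 21.4, -5], "turn": -0.24, "jaw": 0.4}, {"slide": [-6.5, 21.4, -5], "turn": -0.24, "jaw": 0.4}, {"slide": [-6.5, 21.4, -5], "turn": -0.24, "jaw": 0.4}, {"slide": [-6.5, 21.4, -5], "turn": -0.24, "jaw": 0.4}]'

```text
time: 28.65
tcp_pos: [0.6565, -0.0856, 0.383]
tool_rot: [[0.257, 0.966, 0.001], [0.966, -0.257, 0.0], [0.0, 0.001, -1.0]]
force: [0.3, 0.8, -1.0]
opening: 0.699
grasp_force: 0.0
```

```bash
python3 -c "
from h import *
q()"
```

```text
t 28.65 tcp [ 0.6565 -0.0856  0.383 ] yaw 75.12 F [ 0.3015  0.7631 -0.9825] Mz -0.041 eff [ -0.3818 -51.0952 -40.5134   0.0527  -0.0098   0.004 ] open 0.699
```

Call:
arm_command --moves '[{"slide": [-0.17, 0.13, 5.1], "turn": 0, "jaw": 0.4}, {"slide": [-0.17, 0.13, 5.1], "turn": 0, "jaw": 0.4}, {"slide": [-0.17, 0.13, 5.1], "turn": 0, "jaw": 0.2}, {"slide": [-0.17, 0.13, 5.1], "turn": 0, "jaw": -1}, {"slide": [-0.17, 0.13, 5.1], "turn": 0, "jaw": -1}, {"slide": [-0.17, 0.13, 5.1], "turn": 0, "jaw": -1}, {"slide": [-0.17, 0.13, 5.1], "turn": 0.1, "jaw": -1}, {"slide": [-0.17, 0.13, 5.1], "turn": 0.15, "jaw": -1}, {"slide": [-0.17, 0.13, 5.1], "turn": 0.15, "jaw": -1}, {"slide": [-0.17, 0.13, 5.1], "turn": 0.15, "jaw": -1}, {"slide": [-0.17, 0.13, 5.1], "turn": 0.15, "jaw": -1}, {"slide": [-0.17, 0.13, 5.1], "turn": 0.15, "jaw": -1}]'

```text
time: 30.15
tcp_pos: [0.6574, -0.0883, 0.334]
tool_rot: [[0.399, 0.917, 0.001], [0.917, -0.399, 0.0], [0.001, 0.001, -1.0]]
force: [-5.1, 1.3, 6.0]
opening: 0.446
grasp_force: 40.0
```

```bash
python3 -c "
from h import *
q()"
```

```text
t 30.15 tcp [ 0.6574 -0.0883  0.334 ] yaw 66.5 F [-5.0582  1.2777  6.0175] Mz 0.388 eff [ -0.7975 -47.9099 -39.2851  -0.0967  -1.9225   0.3916] open 0.446
```

Call:
arm_command --moves '[{"slide": [0, 0, 0], "turn": 0, "jaw": 0.4}, {"slide": [0, 0, 0], "turn": 0, "jaw": 0.4}, {"slide": [0, 0, -5], "turn": 0, "jaw": 0.4}, {"slide": [0, 0, -5], "turn": -0.1, "jaw": 0.4}, {"slide": [14.6, -6.2, -5], "turn": -0.24, "jaw": 0.4}, {"slide": [14.6, -6.2, -5], "turn": -0.24, "jaw": 0.4}, {"slide": [14.6, -6.2, -5], "turn": -0.24, "jaw": 0.4}, {"slide": [14.6, -6.2, -5], "turn": -0.24, "jaw": 0.4}, {"slide": [14.6, -6.2, -5], "turn": -0.24, "jaw": 0.4}]'

```text
time: 31.28
tcp_pos: [0.6595, 0.0693, 0.3811]
tool_rot: [[0.17, 0.985, -0.0], [0.985, -0.17, -0.001], [-0.001, 0.0, -1.0]]
force: [-0.6, 1.1, -0.4]
opening: 0.702
grasp_force: 0.0
```

```bash
python3 -c "
from h import *
q()"
```

```text
t 31.27 tcp [0.6595 0.0693 0.3811] yaw 80.18 F [-0.6176  1.1302 -0.4105] Mz 0.061 eff [  1.1773 -51.9946 -40.756    0.1687  -0.0017   0.0095] open 0.702
```

Call:
arm_command --moves '[{"slide": [0.08, -0.05, 4.9], "turn": 0, "jaw": 0.4}, {"slide": [0.08, -0.05, 4.9], "turn": 0, "jaw": 0.4}, {"slide": [0.08, -0.05, 4.9], "turn": 0, "jaw": 0.2}, {"slide": [0.08, -0.05, 4.9], "turn": 0, "jaw": -1}, {"slide": [0.08, -0.05, 4.9], "turn": 0, "jaw": -1}, {"slide": [0.08, -0.05, 4.9], "turn": 0, "jaw": -1}, {"slide": [0.08, -0.05, 4.9], "turn": 0.1, "jaw": -1}, {"slide": [0.08, -0.05, 4.9], "turn": 0.15, "jaw": -1}, {"slide": [0.08, -0.05, 4.9], "turn": 0.15, "jaw": -1}, {"slide": [0.08, -0.05, 4.9], "turn": 0.15, "jaw": -1}, {"slide": [0.08, -0.05, 4.9], "turn": 0.15, "jaw": -1}, {"slide": [0.08, -0.05, 4.9], "turn": 0.15, "jaw": -1}]'

```text
time: 32.78
tcp_pos: [0.6586, 0.0708, 0.3348]
tool_rot: [[0.315, 0.949, 0.002], [0.949, -0.315, -0.0], [0.0, 0.001, -1.0]]
force: [-5.2, -1.6, 5.8]
opening: 0.449
grasp_force: 40.0
```

```bash
python3 -c "
from h import *
q()"
```

```text
t 32.77 tcp [0.6586 0.0708 0.3348] yaw 71.65 F [-5.1761 -1.5571  5.8254] Mz 0.363 eff [ -0.1637 -48.1356 -39.4032   0.2226  -1.7515   0.3974] open 0.449
```

Call:
arm_command --moves '[{"slide": [0, -0.03, 0], "turn": 0.1, "jaw": -1}, {"slide": [0, -0.03, 0], "turn": 0.18, "jaw": -1}, {"slide": [0, -0.03, 0], "turn": 0.18, "jaw": -1}, {"slide": [0, -0.03, 0], "turn": 0.18, "jaw": -1}, {"slide": [0, -0.03, 0], "turn": 0.18, "jaw": -1}]'

```text
time: 33.4
tcp_pos: [0.6585, 0.0708, 0.3345]
tool_rot: [[0.478, 0.878, 0.002], [0.878, -0.478, -0.0], [0.001, 0.002, -1.0]]
force: [-4.5, -1.4, 6.1]
opening: 0.45
grasp_force: 40.0
```

```bash
python3 -c "
from h import *
q()"
```

```text
t 33.4 tcp [0.6585 0.0708 0.3345] yaw 61.42 F [-4.4838 -1.389   6.0597] Mz 0.502 eff [  0.0589 -47.8583 -38.9116   0.3557  -1.4984   0.4566] open 0.45
```

Call:
arm_command --moves '[{"slide": [0, 0, 0], "turn": 0, "jaw": 0.4}, {"slide": [0, 0, 0], "turn": 0, "jaw": 0.4}, {"slide": [0, 0, -5], "turn": 0, "jaw": 0.4}, {"slide": [0, 0, -5], "turn": -0.1, "jaw": 0.4}, {"slide": [-21.5, -6.5, -5], "turn": -0.32, "jaw": 0.4}, {"slide": [-21.5, -6.5, -5], "turn": -0.32, "jaw": 0.4}, {"slide": [-21.5, -6.5, -5], "turn": -0.32, "jaw": 0.4}, {"slide": [-21.5, -6.5, -5], "turn": -0.32, "jaw": 0.4}, {"slide": [-21.5, -6.5, -5], "turn": -0.32, "jaw": 0.4}, {"slide": [-21.5, -6.5, -5], "turn": -0.32, "jaw": 0.4}, {"slide": [-21.5, -6.5, -5], "turn": -0.32, "jaw": 0.4}]'

```text
time: 34.78
tcp_pos: [0.4992, -0.0857, 0.3819]
tool_rot: [[0.179, 0.984, -0.0], [0.984, -0.179, 0.0], [0.0, -0.0, -1.0]]
force: [0.4, -0.5, -0.2]
opening: 0.7
grasp_force: 0.0
```

```bash
python3 -c "
from h import *
q()"
```

```text
t 34.77 tcp [ 0.4992 -0.0857  0.3819] yaw 79.71 F [ 0.4471 -0.4935 -0.2056] Mz -0.034 eff [ -0.2949 -33.9584 -40.7655   0.0563   0.026    0.0044] open 0.7
```

Call:
arm_command --moves '[{"slide": [-0.15, -0.02, 4.9], "turn": 0, "jaw": 0.4}, {"slide": [-0.15, -0.02, 4.9], "turn": 0, "jaw": 0.4}, {"slide": [-0.15, -0.02, 4.9], "turn": 0, "jaw": -1}, {"slide": [-0.15, -0.02, 4.9], "turn": 0, "jaw": -1}, {"slide": [-0.15, -0.02, 4.9], "turn": 0, "jaw": -1}, {"slide": [-0.15, -0.02, 4.9], "turn": 0, "jaw": -1}, {"slide": [-0.15, -0.02, 4.9], "turn": 0.15, "jaw": -1}, {"slide": [-0.15, -0.02, 4.9], "turn": 0.3, "jaw": -1}, {"slide": [-0.15, -0.02, 4.9], "turn": 0.4, "jaw": -1}, {"slide": [-0.15, -0.02, 4.9], "turn": 0.4, "jaw": -1}, {"slide": [-0.15, -0.02, 4.9], "turn": 0.4, "jaw": -1}, {"slide": [-0.15, -0.02, 4.9], "turn": 0.4, "jaw": -1}]'

```text
time: 36.28
tcp_pos: [0.4981, -0.0878, 0.3348]
tool_rot: [[0.547, 0.837, 0.003], [0.837, -0.547, -0.0], [0.001, 0.003, -1.0]]
force: [0.6, 0.7, 5.2]
opening: 0.448
grasp_force: 40.0
```

```bash
python3 -c "
from h import *
q()"
```

```text
t 36.27 tcp [ 0.4981 -0.0878  0.3348] yaw 56.81 F [0.6405 0.7458 5.1875] Mz 0.525 eff [ -0.8416 -30.7115 -37.3211  -0.2439   0.2547   0.5054] open 0.448
```

Call:
arm_command --moves '[{"slide": [0, 0, 0], "turn": 0.08, "jaw": -1}, {"slide": [0, 0, 0], "turn": 0.08, "jaw": -1}, {"slide": [0, 0, 0], "turn": 0.08, "jaw": 0.4}, {"slide": [0, 0, 0], "turn": 0.08, "jaw": 0.4}, {"slide": [0, 0, -5], "turn": 0.08, "jaw": 0.4}, {"slide": [0, 0, -5], "turn": 0, "jaw": 0.4}, {"slide": [22.0, 4.7, -5], "turn": -0.4, "jaw": 0.4}, {"slide": [22.0, 4.7, -5], "turn": -0.4, "jaw": 0.4}, {"slide": [22.0, 4.7, -5], "turn": -0.4, "jaw": 0.4}, {"slide": [22.0, 4.7, -5], "turn": -0.4, "jaw": 0.4}, {"slide": [22.0, 4.7, -5], "turn": -0.4, "jaw": 0.4}, {"slide": [22.0, 4.7, -5], "turn": -0.4, "jaw": 0.4}]'

```text
time: 37.78
tcp_pos: [0.6578, 0.0697, 0.3827]
tool_rot: [[0.18, 0.984, -0.001], [0.984, -0.18, -0.001], [-0.001, -0.001, -1.0]]
force: [-0.4, -0.4, 0.2]
opening: 0.701
grasp_force: 0.0
```

```bash
python3 -c "
from h import *
q()"
```

```text
t 37.77 tcp [0.6578 0.0697 0.3827] yaw 79.62 F [-0.4384 -0.3869  0.2249] Mz 0.033 eff [  0.8347 -50.5892 -40.6174   0.1406  -0.0383   0.0065] open 0.701
```

Call:
arm_command --moves '[{"slide": [0.1, 0.05, 5.0], "turn": 0, "jaw": 0.4}, {"slide": [0.1, 0.05, 5.0], "turn": 0, "jaw": 0.4}, {"slide": [0.1, 0.05, 5.0], "turn": 0, "jaw": -1}, {"slide": [0.1, 0.05, 5.0], "turn": 0, "jaw": -1}, {"slide": [0.1, 0.05, 5.0], "turn": 0, "jaw": -1}, {"slide": [0.1, 0.05, 5.0], "turn": 0, "jaw": -1}, {"slide": [0.1, 0.05, 5.0], "turn": 0.15, "jaw": -1}, {"slide": [0.1, 0.05, 5.0], "turn": 0.3, "jaw": -1}, {"slide": [0.1, 0.05, 5.0], "turn": 0.3, "jaw": -1}, {"slide": [0.1, 0.05, 5.0], "turn": 0.3, "jaw": -1}, {"slide": [0.1, 0.05, 5.0], "turn": 0.3, "jaw": -1}]'

```text
time: 39.15
tcp_pos: [0.6585, 0.0711, 0.3359]
tool_rot: [[0.462, 0.887, 0.003], [0.887, -0.462, -0.0], [0.001, 0.002, -1.0]]
force: [-2.8, -1.1, 6.4]
opening: 0.447
grasp_force: 40.0
```

```bash
python3 -c "
from h import *
q()"
```

```text
t 39.15 tcp [0.6585 0.0711 0.3359] yaw 62.49 F [-2.7795 -1.082   6.447 ] Mz 0.514 eff [ -0.0569 -48.1329 -38.8298   0.3002  -1.1999   0.5253] open 0.447
```

Call:
arm_command --moves '[{"slide": [0, 0, 0], "turn": 0, "jaw": 0.4}, {"slide": [0, 0, 0], "turn": 0, "jaw": 0.4}, {"slide": [0, 0, -5], "turn": 0, "jaw": 0.4}, {"slide": [0, 0, -5], "turn": -0.1, "jaw": 0.4}, {"slide": [-7.2, -14.1, -5], "turn": -0.3, "jaw": 0.4}, {"slide": [-7.2, -14.1, -5], "turn": -0.3, "jaw": 0.4}, {"slide": [-7.2, -14.1, -5], "turn": -0.3, "jaw": 0.4}, {"slide": [-7.2, -14.1, -5], "turn": -0.3, "jaw": 0.4}, {"slide": [-7.2, -14.1, -5], "turn": -0.3, "jaw": 0.4}, {"slide": [-7.2, -14.1, -5], "turn": -0.3, "jaw": 0.4}]'

```text
time: 40.4
tcp_pos: [0.5013, 0.0725, 0.3829]
tool_rot: [[0.18, 0.984, -0.0], [0.984, -0.18, -0.0], [-0.0, -0.0, -1.0]]
force: [-0.3, 0.5, -0.2]
opening: 0.701
grasp_force: 0.0
```

```bash
python3 -c "
from h import *
q()"
```

```text
t 40.4 tcp [0.5013 0.0725 0.3829] yaw 79.62 F [-0.2971  0.5274 -0.1916] Mz 0.025 eff [  0.0647 -34.1452 -40.7835   0.0757   0.009   -0.0003] open 0.701
```

Call:
arm_command --moves '[{"slide": [0, -0.07, 5.0], "turn": 0, "jaw": 0.4}, {"slide": [0, -0.07, 5.0], "turn": 0, "jaw": 0.4}, {"slide": [0, -0.07, 5.0], "turn": 0, "jaw": -1}, {"slide": [0, -0.07, 5.0], "turn": 0, "jaw": -1}, {"slide": [0, -0.07, 5.0], "turn": 0, "jaw": -1}, {"slide": [0, -0.07, 5.0], "turn": 0, "jaw": -1}, {"slide": [0, -0.07, 5.0], "turn": 0.15, "jaw": -1}, {"slide": [0, -0.07, 5.0], "turn": 0.3, "jaw": -1}, {"slide": [0, -0.07, 5.0], "turn": 0.35, "jaw": -1}, {"slide": [0, -0.07, 5.0], "turn": 0.35, "jaw": -1}, {"slide": [0, -0.07, 5.0], "turn": 0.35, "jaw": -1}, {"slide": [0, -0.07, 5.0], "turn": 0.35, "jaw": -1}]'

```text
time: 41.9
tcp_pos: [0.5001, 0.0726, 0.335]
tool_rot: [[0.505, 0.863, 0.004], [0.863, -0.505, -0.0], [0.002, 0.004, -1.0]]
force: [2.8, -1.1, 5.7]
opening: 0.446
grasp_force: 40.0
```

```bash
python3 -c "
from h import *
q()"
```

```text
t 41.9 tcp [0.5001 0.0726 0.335 ] yaw 59.68 F [ 2.8123 -1.1084  5.7472] Mz 0.461 eff [  0.0715 -30.5328 -36.645    0.3536   0.8068   0.4646] open 0.446
```

Call:
arm_command --moves '[{"slide": [0, 0, 0], "turn": 0.07, "jaw": -1}, {"slide": [0, 0, 0], "turn": 0.07, "jaw": -1}, {"slide": [0, 0, 0], "turn": 0.07, "jaw": 0.4}, {"slide": [0, 0, 0], "turn": 0.07, "jaw": 0.4}, {"slide": [0, 0, -5], "turn": 0.07, "jaw": 0.4}, {"slide": [0, 0, -5], "turn": 0, "jaw": 0.4}, {"slide": [-5.9, 21.6, -5], "turn": -0.35, "jaw": 0.4}, {"slide": [-5.9, 21.6, -5], "turn": -0.35, "jaw": 0.4}, {"slide": [-5.9, 21.6, -5], "turn": -0.35, "jaw": 0.4}, {"slide": [-5.9, 21.6, -5], "turn": -0.35, "jaw": 0.4}, {"slide": [-5.9, 21.6, -5], "turn": -0.35, "jaw": 0.4}, {"slide": [-5.9, 21.6, -5], "turn": -0.35, "jaw": 0.4}]'

```text
time: 43.4
tcp_pos: [0.6558, -0.0871, 0.3826]
tool_rot: [[0.18, 0.984, -0.002], [0.984, -0.18, 0.001], [0.0, -0.002, -1.0]]
force: [0.3, 0.1, 0.8]
opening: 0.7
grasp_force: 0.0
```

```bash
python3 -c "
from h import *
q()"
```

```text
t 43.4 tcp [ 0.6558 -0.0871  0.3826] yaw 79.65 F [0.2936 0.063  0.7509] Mz -0.027 eff [ -0.8833 -50.488  -40.569    0.0034  -0.0261  -0.0081] open 0.7
```

Call:
arm_command --moves '[{"slide": [-0.03, 0.14, 5.0], "turn": 0, "jaw": 0.4}, {"slide": [-0.03, 0.14, 5.0], "turn": 0, "jaw": 0.4}, {"slide": [-0.03, 0.14, 5.0], "turn": 0, "jaw": -1}, {"slide": [-0.03, 0.14, 5.0], "turn": 0, "jaw": -1}, {"slide": [-0.03, 0.14, 5.0], "turn": 0, "jaw": -1}, {"slide": [-0.03, 0.14, 5.0], "turn": 0, "jaw": -1}, {"slide": [-0.03, 0.14, 5.0], "turn": 0.15, "jaw": -1}, {"slide": [-0.03, 0.14, 5.0], "turn": 0.3, "jaw": -1}, {"slide": [-0.03, 0.14, 5.0], "turn": 0.46, "jaw": -1}, {"slide": [-0.03, 0.14, 5.0], "turn": 0.46, "jaw": -1}, {"slide": [-0.03, 0.14, 5.0], "turn": 0.46, "jaw": -1}, {"slide": [-0.03, 0.14, 5.0], "turn": 0.46, "jaw": -1}]'

```text
time: 44.9
tcp_pos: [0.6573, -0.088, 0.3354]
tool_rot: [[0.596, 0.803, 0.002], [0.803, -0.596, -0.0], [0.001, 0.002, -1.0]]
force: [-2.7, 1.4, 6.2]
opening: 0.448
grasp_force: 40.0
```

```bash
python3 -c "
from h import *
q()"
```

```text
t 44.9 tcp [ 0.6573 -0.088   0.3354] yaw 53.45 F [-2.6828  1.4049  6.1653] Mz 0.526 eff [ -0.9089 -48.1079 -38.5192  -0.1615  -0.9995   0.4789] open 0.448
```

Call:
arm_command --moves '[{"slide": [0, 0, 0], "turn": 0.11, "jaw": -1}, {"slide": [0, 0, 0], "turn": 0.11, "jaw": -1}, {"slide": [0, 0, 0], "turn": 0.11, "jaw": 0.4}, {"slide": [0, 0, 0], "turn": 0.11, "jaw": 0.4}, {"slide": [0, 0, -5], "turn": 0.11, "jaw": 0.4}, {"slide": [0, 0, -5], "turn": 0, "jaw": 0.4}, {"slide": [3.5, -22.2, -5], "turn": -0.46, "jaw": 0.4}, {"slide": [3.5, -22.2, -5], "turn": -0.46, "jaw": 0.4}, {"slide": [3.5, -22.2, -5], "turn": -0.46, "jaw": 0.4}, {"slide": [3.5, -22.2, -5], "turn": -0.46, "jaw": 0.4}, {"slide": [3.5, -22.2, -5], "turn": -0.46, "jaw": 0.4}, {"slide": [3.5, -22.2, -5], "turn": -0.46, "jaw": 0.4}]'

```text
time: 46.4
tcp_pos: [0.5007, 0.0723, 0.3832]
tool_rot: [[0.18, 0.984, 0.0], [0.984, -0.18, -0.0], [-0.0, 0.001, -1.0]]
force: [0.4, -0.6, -1.0]
opening: 0.7
grasp_force: 0.0
```

```bash
python3 -c "
from h import *
q()"
```

```text
t 46.4 tcp [0.5007 0.0723 0.3832] yaw 79.64 F [ 0.3998 -0.5914 -1.0146] Mz -0.011 eff [  0.7084 -34.363  -40.6663   0.1309   0.0415   0.0051] open 0.7
```

Call:
arm_command --moves '[{"slide": [0, 0, 5.0], "turn": 0, "jaw": 0.4}, {"slide": [0, 0, 5.0], "turn": 0, "jaw": 0.4}, {"slide": [0, 0, 5.0], "turn": 0, "jaw": -1}, {"slide": [0, 0, 5.0], "turn": 0, "jaw": -1}, {"slide": [0, 0, 5.0], "turn": 0, "jaw": -1}, {"slide": [0, 0, 5.0], "turn": 0, "jaw": -1}, {"slide": [0, 0, 5.0], "turn": 0.15, "jaw": -1}, {"slide": [0, 0, 5.0], "turn": 0.3, "jaw": -1}, {"slide": [0, 0, 5.0], "turn": 0.3, "jaw": -1}, {"slide": [0, 0, 5.0], "turn": 0.3, "jaw": -1}, {"slide": [0, 0, 5.0], "turn": 0.3, "jaw": -1}]'

```text
time: 47.78
tcp_pos: [0.5004, 0.0726, 0.3352]
tool_rot: [[0.459, 0.888, 0.003], [0.888, -0.459, -0.0], [0.001, 0.002, -1.0]]
force: [-2.7, -1.5, 6.4]
opening: 0.447
grasp_force: 40.0
```

```bash
python3 -c "
from h import *
q()"
```

```text
t 47.77 tcp [0.5004 0.0726 0.3352] yaw 62.65 F [-2.6614 -1.5283  6.4164] Mz 0.565 eff [ -0.198  -30.4343 -38.2841   0.3257  -0.9022   0.5514] open 0.447
```

Call:
arm_command --moves '[{"slide": [0, 0, 0], "turn": 0, "jaw": 0.4}, {"slide": [0, 0, 0], "turn": 0, "jaw": 0.4}, {"slide": [0, 0, -5], "turn": 0, "jaw": 0.4}, {"slide": [0, 0, -5], "turn": -0.1, "jaw": 0.4}, {"slide": [-14.3, 7.1, -5], "turn": -0.3, "jaw": 0.4}, {"slide": [-14.3, 7.1, -5], "turn": -0.3, "jaw": 0.4}, {"slide": [-14.3, 7.1, -5], "turn": -0.3, "jaw": 0.4}, {"slide": [-14.3, 7.1, -5], "turn": -0.3, "jaw": 0.4}, {"slide": [-14.3, 7.1, -5], "turn": -0.3, "jaw": 0.4}, {"slide": [-14.3, 7.1, -5], "turn": -0.3, "jaw": 0.4}]'

```text
time: 49.02
tcp_pos: [0.4973, -0.0859, 0.3832]
tool_rot: [[0.178, 0.984, 0.0], [0.984, -0.178, 0.0], [0.0, -0.0, -1.0]]
force: [-0.2, 0.4, 0.1]
opening: 0.696
grasp_force: 0.0
```

```bash
python3 -c "
from h import *
q()"
```

```text
t 49.02 tcp [ 0.4973 -0.0859  0.3832] yaw 79.73 F [-0.1548  0.354   0.078 ] Mz 0.006 eff [ -0.4166 -33.2909 -40.698    0.0497   0.0151   0.0041] open 0.696
```

Call:
arm_command --moves '[{"slide": [-0.13, 0.13, 5.0], "turn": 0, "jaw": 0.4}, {"slide": [-0.13, 0.13, 5.0], "turn": 0, "jaw": 0.4}, {"slide": [-0.13, 0.13, 5.0], "turn": 0, "jaw": -1}, {"slide": [-0.13, 0.13, 5.0], "turn": 0, "jaw": -1}, {"slide": [-0.13, 0.13, 5.0], "turn": 0, "jaw": -1}, {"slide": [-0.13, 0.13, 5.0], "turn": 0, "jaw": -1}, {"slide": [-0.13, 0.13, 5.0], "turn": 0.15, "jaw": -1}, {"slide": [-0.13, 0.13, 5.0], "turn": 0.22, "jaw": -1}, {"slide": [-0.13, 0.13, 5.0], "turn": 0.22, "jaw": -1}, {"slide": [-0.13, 0.13, 5.0], "turn": 0.22, "jaw": -1}, {"slide": [-0.13, 0.13, 5.0], "turn": 0.22, "jaw": -1}]'

```text
time: 50.4
tcp_pos: [0.4983, -0.0884, 0.3353]
tool_rot: [[0.389, 0.921, 0.003], [0.921, -0.389, -0.0], [0.001, 0.003, -1.0]]
force: [-1.9, 0.6, 6.4]
opening: 0.449
grasp_force: 40.0
```

```bash
python3 -c "
from h import *
q()"
```

```text
t 50.4 tcp [ 0.4983 -0.0884  0.3353] yaw 67.08 F [-1.864   0.5853  6.3641] Mz 0.527 eff [ -0.8221 -30.2582 -37.5711  -0.1678  -0.4622   0.5339] open 0.449
```

Call:
arm_command --moves '[{"slide": [0, 0, 0], "turn": 0, "jaw": 0.4}, {"slide": [0, 0, 0], "turn": 0, "jaw": 0.4}, {"slide": [0, 0, -5], "turn": 0, "jaw": 0.4}, {"slide": [0, 0, -8], "turn": 0, "jaw": 0.4}, {"slide": [0, 0, -8], "turn": 0, "jaw": 0.4}, {"slide": [0, 0, -8], "turn": 0, "jaw": 0.4}]'

```text
time: 51.15
tcp_pos: [0.4983, -0.0885, 0.4117]
tool_rot: [[0.39, 0.921, -0.002], [0.921, -0.39, 0.0], [-0.0, -0.002, -1.0]]
force: [0.5, 0.4, -0.4]
opening: 0.698
grasp_force: 0.0
```

```bash
python3 -c "
from h import *
q();print(robot.close_job())"
```

```text
t 51.15 tcp [ 0.4983 -0.0885  0.4117] yaw 67.02 F [ 0.4552  0.3723 -0.4468] Mz -0.038 eff [  0.0148 -34.9723 -42.0335   0.0737   0.0222   0.0009] open 0.698
the job is handed in; nothing more can be done
None
```

I handed the job in at 51 s with all four knobs snugged, then firmed crosswise to about 0.17–0.18 N m above free running, though knob 1's 0.18 and knob 4's estimated 0.17 were not re-checked at the end; the lid's level was never measured directly and no verdict came back.

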